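Show the red band of a hung ornament to the inspection camera by its mirror

TASK

Hang the gold ornament with the red band by its handle on the steel hook and let it go so that it hangs still. Then turn the station's sprung mirror (it has an orange pin for this) until the camera sees the red band in it, that is, until the reflected green aiming beam lands squarely on the red band, and finish while still holding the mirror at that angle with the gripper. Leave the other things on the table where they are.

Things in the scene. Friction and masses are not known exactly. Their poses are not given: they have to be found in the camera images.
- ornament_mid (a point): gold lantern ornament with a red band, loose, 0.1 to 0.2 kg, 154 tall, standing on a round foot 56 across; body 62 tall, then a flat plate handle with a window, topped by a grip tab 36 wide (y), 8 thick (x), from 114 to 154 above the underside. Same after a half turn about z. This point: on its axis, 77 above the underside; z up, x through the window
- eye (a point): the ornament's hanging point: middle of the underside of the bar over the handle's window, 106 above the ornament's underside; axes as the ornament's. The plate is 8 thick (x), 56 wide (y); window 40 wide, from 59 to 106 above the underside; bar 8 tall, grip tab above it
- band (a point): centre of the ornament's red band (51 diameter, 24 tall), on the ornament's axis, 31 above its underside and 75 below the eye
- seat (a point): fixed hook stand of 8 mm wire: top of the wire at the hook's lowest point, 219 above the table. The hook opens to this frame's -x: the wire rises 15 to its tip 26 away in -x, and 11 to a bend 70 away in +x; post 85 away in +x on a round foot (100 across). z up. The ornament hangs with its x along this x; its red band is then 144 above the table
- pivot (a point): fixed inspection station: centre of the mirror's front face, on the mirror's upright turning axis, 144 above the table. Station frame: +x points to the camera lens, z up. Mirror 84 wide, 66 tall, black frame; aluminium base 360 x 90, 12 thick, from 60 in -x to 300 in +x; camera (grey box 125 x 52 x 50) lens 158 away in +x, sending a green aiming beam to the pivot
- mirror (a joint): mirror angle (rad), counter-clockwise from above positive. At 0 it faces the lens and a spring returns it there (0.4 N m per rad: 2 to 6 N at the pin when turned 0.5 to 1.1); stops at -1.25 and 1.25. The reflected beam leaves the pivot turned by twice this angle from the direction of the lens
- pin (a point): orange upright round pin, 14 diameter, on the mirror's lever, 80 from the pivot on the side away from where the mirror faces (at angle 0: in the station's -x); it turns with the mirror. Bottom 110, top 190 above the table; this point is on its axis, 170 above the table; x points to where the mirror faces
- beam: the green aiming beam after reflection, where the camera looks by way of the mirror: a thin level green line, 300 long, only seen, not solid. Origin at the pivot, x along the beam, z up
- green_ornament: bystander: ornament of the same shape with a GREEN band, 154 tall; origin at centre of underside
- glue: bystander: white glue bottle with red cap, 40 diameter, 90 tall; origin at centre of underside
- pliers: bystander: pliers with red handles lying flat, 140 long, 12 thick; origin underneath, about the middle
- tape: bystander: yellow tape ring, 70 diameter, 18 tall; origin at centre of underside
- stones: bystander: glass jar with blue lid, 52 diameter, 60 tall; origin at centre of underside
- brush: bystander: small brush lying flat, 160 long; origin underneath, about the middle
Mind the look-alikes: they are no part of the job. What is shaped like the part that bears ornament_mid but purple is not meant.

How it is judged:
By the outcome, as a careful person would: the job done as asked, in the order asked, and still so for the second after the job is handed in, while the arm keeps its last pose, push and grip.
It also fails if it takes over 53 s, if anything falls off the work surface, if the arm or the gripper's body presses on something with over 40 N, if the wrist force passes 120 N, or if a joint passes its speed limit or range.

ROBOT

A 6-joint arm with a two-finger parallel gripper is mounted at the origin on the work surface. World frame = base frame: x ahead of the robot, y to its left, z up, the work surface at z = 0. Lengths are in mm, angles in degrees, forces in N, time in s.
With the tool pointing down it reaches from about 350 to 850 mm from the base axis. Payload 8.1 kg.
Tool frame: the origin (TCP) lies midway between the tips of the shut fingers; the grasp point (between the pads) lies 19 mm behind it (hold_point_z is the distance from the TCP to the grasp point, in mm); z points along the fingers, y is the direction in which the jaws open and shut (so a half turn about z gives the same grasp; the last joint's range is limited). The gripper opens to 85 mm and grips with 20 to 120 N. Pads are 22 mm wide; open, the fingers measure 114 mm over their backs; the gripper's body (76 mm by 85 mm) begins 54 mm behind the grasp point. The pads swing forward as they close: fully open they stand 13 mm farther back than shut.
Start: joints at [67.873, 7.471, 85.268, -0, 87.261, -4.893], TCP at [177.749, 573.071, 231.292] pointing down, gripper open.
Joint ranges: [-169.43, 169.43], [-51.17, 129.36], [1.28, 143.12], [-76.62, 256.62], [0, 156.53], [-152.29, 152.29]. Speed limits (degrees/s): [136.94, 136.94, 159.86, 180, 180, 180].

INTERFACE

Orientations are given as [roll, pitch, yaw] about the fixed x, y, z axes, in that order (R = Rz(yaw) Ry(pitch) Rx(roll)).
In Python, from bench import sense, snapshot, camera_params, hand_in, hold_point_z gives the robot as it stands.
- The arm moves only by the tool servo_tool, never from a script. Its argument "motion" is a list of rows, each a list of 7 numbers: the finger opening in mm, from 0 to 85.4, then the shift along the tool's x, y, z in mm, then the turn, a rotation vector about the tool's x, y, z in rad. A call has 1 to 10 rows; each row shifts and turns the pose as measured when the row begins, along the tool's axes as they then stand; what a row does not reach is not made up. A row lasts 1/10 s, in which the tool goes at most 50 mm and 8.59 degrees, less where a joint would pass 70% of its speed; a pose out of reach is approached as far as the arm can. A call with a gripper value outside its range is refused whole. The fingers move at their own pace and stop on an object; "force" is the grip in N (left out, the last holds). Time passes only in rows, so rows that do not move let the fingers close. It gives the time, the measured TCP pose, the force and the opening at its end, in the units of the state.
- sense(): the state, without advancing time (a new reading comes with each control period).
- snapshot(name): name is "scene" or "top" or "wrist"; returns the picture (480x640x3 uint8, blue, green, red); there is no depth.
- camera_params(name): a dict with "fx", "fy", "cx", "cy" (pixels), "D" ([k1, k2, p1, p2, k3] as OpenCV has them; the pictures are not rectified), "R" (3x3) and "t" (3): a world point X has camera coordinates R X + t; the wrist camera has in their place "tool_from_camera" (4x4, takes a point from camera to tool coordinates, whose origin is the TCP and whose axes are the flange's). Camera axes: x right, y down, z forward; pixel columns grow to the right and rows downward; lengths in mm; the calibration is good to about 2 mm. A picture is of the moment at which its call begins: read the wrist's pose just before it. camera_params takes no time and is no camera call.
- hand_in(): hands the job in, once; it reports no verdict.
The state is a dict: "time": time; "joint_pos": joint angles; "qd": joint speeds; "joint_efforts": joint torques, N m; "tool_pos": TCP position; "tcp_rot": TCP orientation; "ft_force": force on the tool from outside, world axes, zero at the start; "wrist_torque": the same for the moment, N m; "finger_gap": finger opening in mm.
Only numpy, scipy, OpenCV 4.12 (cv2) and the standard library are available. Lean on these libraries where they do the work, as an engineer would, in place of code of your own. Each camera call takes 0.05 s, during which the arm holds its last target. There are 200 camera calls.

## Working session

There is one attempt and no reset: what is moved stays moved. The work goes in short steps, Python scripts to look and compute and a tool call to move; the robot and the scene stay as the last step left them, time stands still between calls to the robot, and variables do not carry over. Pictures are saved under pics/ and viewed, about 8 in all and at most 12, crops included, and the job is handed in when it is done.

Besides the shell and the picture viewer there is one more tool, called after ">>>" as name(argument=value, ...) on one line, values as JSON. servo_tool: Moves the arm, as the interface text tells. Its arguments: {"type":"object","properties":{"motion":{"type":"array"},"force":{"type":"number"}},"required":["motion"]}

```bash
mkdir -p pics; ls; python3 - <<'E'
from bench import *
import cv2,numpy as np
for n in("scene","top"):
    cv2.imwrite(f"pics/{n}0.png",snapshot(n)); p=camera_params(n)
    print(n,p)
print(camera_params("wrist"),hold_point_z); print(sense())
E
```

```text
pics
scene {'fx': 552.0456977505874, 'fy': 552.0456977505874, 'cx': 322.78270036555944, 'cy': 239.04268559195273, 'D': array([-0.02247098,  0.        ,  0.        ,  0.        ,  0.        ]), 'R': array([[-0.62378799,  0.78159205,  0.00155321],
       [ 0.4900317 ,  0.39264051, -0.77826882],
       [-0.60889858, -0.48471362, -0.62792931]]), 't': array([ 294.94348039, -106.93961184, 1610.78194058])}
top {'fx': 454.3800490396857, 'fy': 454.3800490396857, 'cx': 315.0515318397141, 'cy': 240.13075478487642, 'D': array([0.02549935, 0.        , 0.        , 0.        , 0.        ]), 'R': array([[-0.0130313 , -0.99986868,  0.00963362],
       [-0.98048806,  0.0108876 , -0.19627688],
       [ 0.19614622, -0.01200339, -0.98050119]]), 't': array([   5.93357322,  516.77454487, 1151.43114753])}
{'fx': 391.83847244171005, 'fy': 391.83847244171005, 'cx': 313.83732394746113, 'cy': 241.93577650969996, 'D': array([0.00990428, 0.        , 0.        , 0.        , 0.        ]), 'tool_from_camera': array([[-1.46226817e-04, -9.51256328e-01, -3.08401326e-01,
         7.92102033e+01],
       [ 9.99999930e-01
[... 219 characters left out ...]
000000e+00]])} 18.700000000000003
{'time': 0.1, 'joint_pos': array([ 6.78732073e+01,  7.50965286e+00,  8.53228913e+01, -6.31417546e-04,
        8.72614493e+01, -4.89430849e+00]), 'qd': array([-0.04169338, -0.05233008, -0.01156782,  0.00299215, -0.04053331,
        0.00825386]), 'joint_efforts': array([-4.82066935e-04, -5.70956004e+01, -5.01938975e+01, -3.63950448e-04,
        8.29854253e-03,  1.20973809e-04]), 'tool_pos': array([177.55959052, 572.61246651, 230.36251285]), 'tcp_rot': array([-1.79906295e+02, -7.39098155e-03,  1.62767540e+02]), 'ft_force': array([ 0.27511541, -0.80193501,  0.56122839]), 'wrist_torque': array([0.01792567, 0.06132263, 0.02994536]), 'finger_gap': 85.3648324134889}
```

View pics/scene0.png

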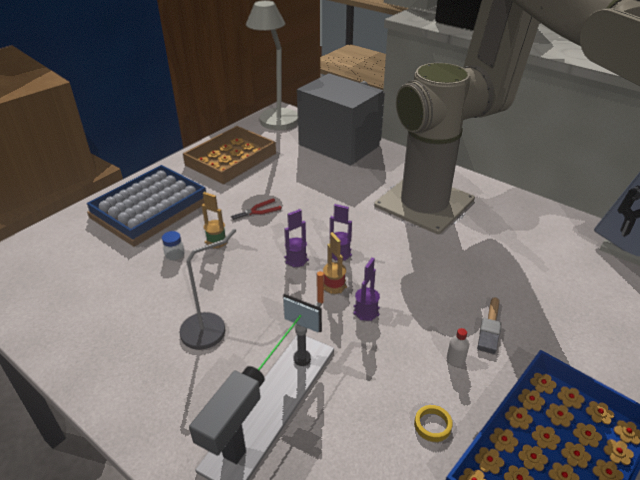

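View pics/top0.png

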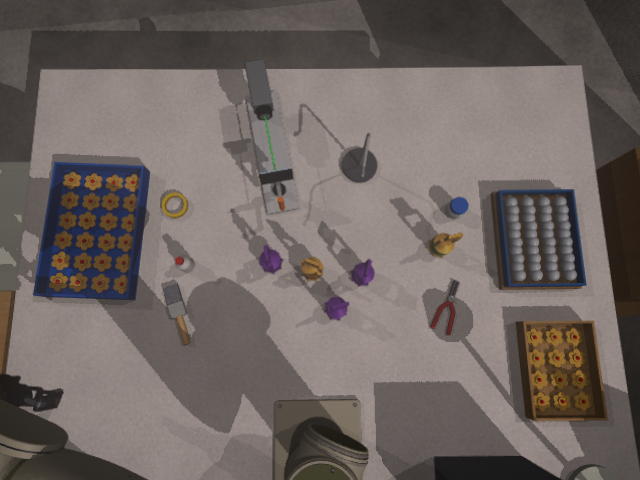

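```bash
python3 - <<'E'
import cv2
a=cv2.imread("pics/scene0.png")[180:390,160:400]; cv2.imwrite("pics/s1.png",cv2.resize(a,None,fx=2.8,fy=2.8,interpolation=2)[:600])
a=cv2.imread("pics/top0.png")[50:300,230:390]; cv2.imwrite("pics/t1.png",cv2.resize(a,None,fx=2.4,fy=2.4,interpolation=2))
a=cv2.imread("pics/top0.png")
import numpy as np
A=cv2.resize(a[90:225,230:390],None,fx=4.4,fy=4.4,interpolation=2);cv2.imwrite("pics/t1.png",A[:600]);print(A.shape)
E
```

```text
(594, 704, 3)
```

View pics/s1.png

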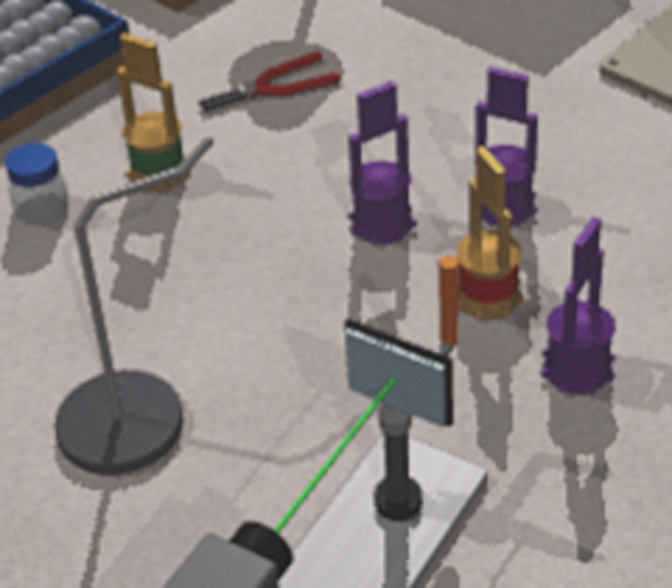

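View pics/t1.png

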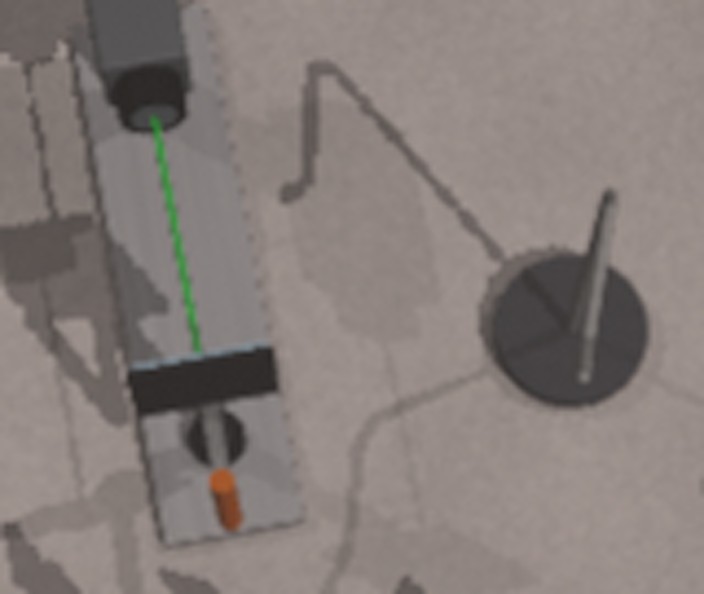

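```bash
cat > h.py <<'E'
import numpy as np,cv2
from scipy.optimize import least_squares
from bench import *
P={n:camera_params(n) for n in("scene","top")}
def proj(n,X):
    p=P[n];K=np.array([[p["fx"],0,p["cx"]],[0,p["fy"],p["cy"]],[0,0,1]])
    return cv2.projectPoints(np.array(X,float).reshape(-1,3),cv2.Rodrigues(p["R"])[0],p["t"],K,p["D"])[0][:,0]
def S(u,v): return (160+u/2.8,180+v/2.8)
def T(u,v): return (230+u/4.4,90+v/4.4)
def world(q,L):
    x,y,a=q;c,s=np.cos(a),np.sin(a);L=np.array(L,float)
    return np.c_[x+c*L[:,0]-s*L[:,1],y+s*L[:,0]+c*L[:,1],L[:,2]]
def fit(obs,q0):
    # obs: (cam,localpoint,pixel)
    f=lambda q:np.concatenate([proj(n,world(q,[l]))[0]-px for n,l,px in obs])
    r=least_squares(f,q0,loss='soft_l1');return r.x,f(r.x).reshape(-1,2)
E
python3 - <<'E'
from h import *
q,r=fit([("scene",(-24,0,230),S(208,145)),("scene",(0,0,215),S(181,174)),("scene",(85,0,8),S(118,418)),
 ("top",(-28,0,230),T(585,380)),("top",(85,0,8),T(567,328)),("top",(76,0,226),T(612,195)),("scene",(76,0,226),S(82,222))],[500,-50,0])
print("hook",q,np.degrees(q[2]));print(r.round(1))
q,r=fit([("scene",(0,0,144),S(393,381)),("scene",(158,0,144),S(278,530)),("top",(158,0,144),T(155,118)),
("top",(-80,0,190),T(222,478)),("scene",(-80,0,190),S(448,262)),("scene",(0,-42,177),S(347,325)),("scene",(0,42,177),S(452,357)),("scene",(0,42,111),S(450,422)),("scene",(0,-42,111),S(347,378))],[550,50,.1])
print("station",q,np.degrees(q[2]));print(r.round(1))
q,r=fit([("scene",(0,0,154),S(491,158)),("scene",(0,0,31),S(489,284)),("scene",(0,18,154),S(503,167)),("scene",(0,-18,154),S(480,147))],[400,0,0])
print("orn",q,np.degrees(q[2]));print(r.round(1))
for c,n in((-P["top"]["R"].T@P["top"]["t"],"top"),):print(c)
a=cv2.imread("pics/top0.png")[215:335,245:390];cv2.imwrite("pics/t2.png",cv2.resize(a,None,fx=5,fy=5,interpolation=2))
E
```

```text
hook [ 659.01792637 -110.29272811 -465.16824196] -26652.17702765873
[[-1.  -0.5]
 [-0.7 -0.5]
 [-0.9  0.5]
 [-2.8 -0.6]
 [ 0.1  0.2]
 [-1.2  0.8]
 [ 0.8 -6.5]]
station [661.41914283  97.60056315   6.47831858] 371.1803129051844
[[ 1.2 -3.1]
 [-1.8  2.5]
 [-1.4  2.3]
 [ 0.1  3.1]
 [ 0.7 -2.8]
 [-1.8 -2.3]
 [-0.7  0.8]
 [ 0.1  1.3]
 [-0.3  2.3]]
orn [ 4.42487620e+02  1.18571203e+01 -3.52283448e-01] -20.184354758401206
[[ 0.1  0.3]
 [-0.  -4.5]
 [ 0.1  1.4]
 [-0.2 -0.1]]
[ 280.91972586   14.12743704 1230.35334281]
```

View pics/t2.png

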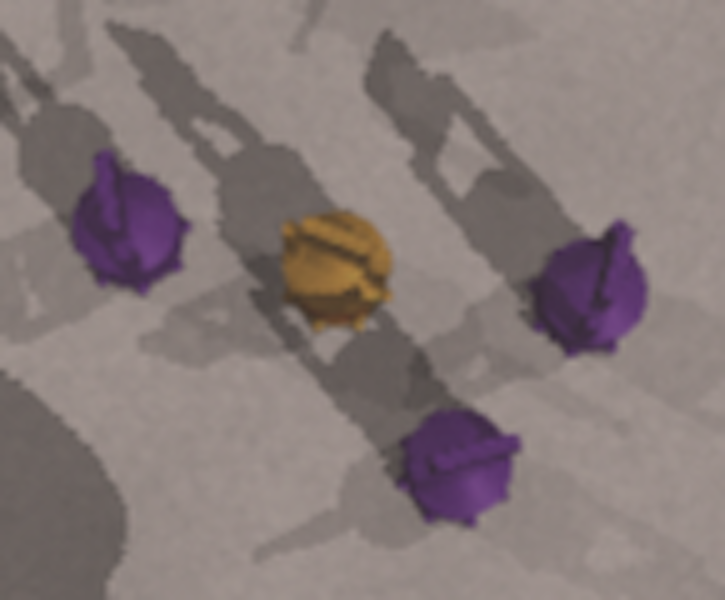

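```bash
cat >> h.py <<'E'
from scipy.spatial.transform import Rotation as Ro
def step(target,yawdir=None):
    """tool-frame shift to reach world TCP target, turn rotvec (deg) so tool points down with tool y at angle yawdir (mod 180)"""
    s=sense();R=Ro.from_euler('xyz',s["tcp_rot"],degrees=True)
    sh=R.inv().apply(np.array(target)-s["tool_pos"])
    rv=None
    if yawdir is not None:
        c=[(R.inv()*Ro.from_euler('xyz',[180,0,yawdir+90+k],degrees=True)).as_rotvec() for k in(0,180)]
        rv=min(c,key=np.linalg.norm)
    print("t",s["time"],"tcp",s["tool_pos"].round(1),s["tcp_rot"].round(1),"gap",s["finger_gap"].round(1),"F",s["ft_force"].round(1),"shift",sh.round(1),"rv",None if rv is None else rv.round(4))
def wproj(X,s):
    p=camera_params("wrist");Tt=np.eye(4);Tt[:3,:3]=Ro.from_euler('xyz',s["tcp_rot"],degrees=True).as_matrix();Tt[:3,3]=s["tool_pos"]
    M=np.linalg.inv(Tt@p["tool_from_camera"]);K=np.array([[p["fx"],0,p["cx"]],[0,p["fy"],p["cy"]],[0,0,1]])
    return cv2.projectPoints(np.array(X,float).reshape(-1,3),cv2.Rodrigues(M[:3,:3])[0],M[:3,3],K,p["D"])[0][:,0]
E
python3 - <<'E'
from h import *
t2=lambda u,v:(245+u/5,215+v/5)
q,r=fit([("scene",(0,0,144),S(393,381)),("top",(158,0,144),T(153,116)),
("top",(-80,0,190),T(222,480)),("scene",(-80,0,190),S(448,264)),("scene",(0,-42,177),S(347,325)),("scene",(0,42,177),S(452,357)),("scene",(0,42,111),S(450,422)),("scene",(0,-42,111),S(347,378))],[550,50,.1])
print("station",q,np.degrees(q[2]));print(r.round(1))
q,r=fit([("scene",(0,0,154),S(491,158)),("scene",(0,0,31),S(489,288)),("scene",(0,18,154),S(503,167)),("scene",(0,-18,154),S(480,147)),
("top",(0,0,31),t2(337,272)),("top",(0,18,154),t2(288,230))],[400,0,-.3])
print("orn",q,np.degrees(q[2]));print(r.round(1))
step([442,12,300],65)
E
```

```text
station [6.64390907e+02 9.89377925e+01 1.86411556e-01] 10.68059543319439
[[ 0.8 -1.9]
 [-0.9  1.6]
 [-0.8  1.5]
 [ 0.6 -2.3]
 [-2.2 -1.3]
 [-1.2  2.2]
 [-0.4  2.6]
 [-0.7  3.4]]
orn [441.6460259   11.3998039    5.99897291] 343.7158291273026
[[ 0.2 -0. ]
 [ 0.  -6.2]
 [ 0.6  0.9]
 [-0.6 -0.1]
 [-1.5  0. ]
 [ 1.1 -0.4]]Traceback (most recent call last):
  File "<stdin>", line 9, in <module>
  File "h.py", line 26, in step
    print("t",s["time"],"tcp",s["tool_pos"].round(1),s["tcp_rot"].round(1),"gap",s["finger_gap"].round(1),"F",s["ft_force"].round(1),"shift",sh.round(1),"rv",None if rv is None else rv.round(4))
                                                                                 ^^^^^^^^^^^^^^^^^^^^^
AttributeError: 'float' object has no attribute 'round'
```

>>> servo_tool(motion=[[85, -32, -36, -8, 0, 0, 0], [85, -32, -36, -8, 0, 0, 0], [85, -32, -36, -8, 0, 0, 0], [85, -32, -36, -8, 0, 0, 0], [85, -32, -36, -8, 0, 0, 0], [85, -32, -36, -5, 0, 0, 0], [85, -32, -36, -5, 0, 0, 0], [85, -32, -36, -5, 0, 0, 0], [85, -32, -36, -5, 0, 0, 0], [85, -32, -36, -5, 0, 0, 0]], force=30)

```text
time: 1.1
tool_pos: [377.8, 122.2, 291.3]
tcp_rot: [-179.2, -0.2, 163.4]
ft_force: [0.8, 0.1, 0.0]
finger_gap: 85.4
```

```bash
sed -i 's/s\["finger_gap"\].round(1)/round(s["finger_gap"],1)/' h.py; python3 - <<'E'
from h import *
step([442,12,280],70)
E
```

```text
t 1.1 tcp [377.8 122.2 291.3] [-179.2   -0.2  163.4] gap 85.4 F [0.8 0.1 0. ] shift [-93.  -87.2  12.2] rv [-0.0135 -0.0026  0.0595]
```

>>> servo_tool(motion=[[70, -30, -28, 3, 0, 0, 0], [70, -30, -28, 3, 0, 0, 0], [70, -20, -18, 3, 0, 0, 0.06], [70, 0, 0, 0, 0, 0, 0]])

```text
time: 1.5
tool_pos: [435.6, 18.5, 282.9]
tcp_rot: [-179.2, -0.0, 159.4]
ft_force: [-0.1, -0.4, 0.2]
finger_gap: 69.9
```

```bash
python3 - <<'E'
from h import *
s=sense();im=snapshot("wrist");cv2.imwrite("pics/w1.png",im)
step([442,12,280],70)
print(wproj(world([442,12,np.radians(-18)],[(0,0,154),(0,18,154),(0,-18,154),(0,0,62)]),s))
import pickle;pickle.dump(s,open("s1.pkl","wb"))
E
```

```text
t 1.55 tcp [435.1  19.7 283.1] [-1.792e+02 -1.000e-01  1.596e+02] gap 69.9 F [-0.8 -0.3 -0.2] shift [-9.1 -4.8  3.2] rv [-0.0136 -0.001  -0.0076]
[[310.11777663 241.3212775 ]
 [334.85154196 240.36282945]
 [285.4668896  242.27645431]
 [312.31358454 211.68375517]]
```

View pics/w1.png

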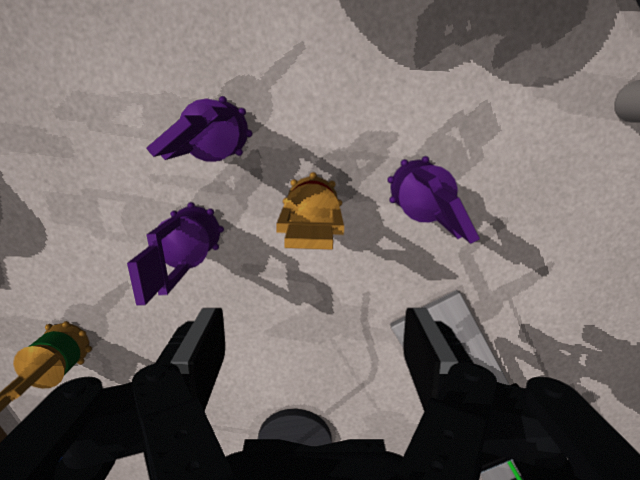

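>>> servo_tool(motion=[[70, -6, -3, 35, 0.013, 0, 0], [70, -3, -2, 40, 0, 0, 0], [70, -1, 0, 35, 0, 0, 0], [70, 0, 0, 20, 0, 0, 0], [70, 0, 0, 0, 0, 0, 0]])

```text
time: 2.05
tool_pos: [440.8, 12.9, 150.4]
tcp_rot: [-178.6, 0.0, 160.0]
ft_force: [-0.1, -0.3, -0.1]
finger_gap: 70.0
```

```bash
python3 - <<'E'
from h import *
step([443,12,117],69.5)
E
```

```text
t 2.05 tcp [440.8  12.9 150.4] [-178.6    0.   160. ] gap 70.0 F [-0.1 -0.3 -0.1] shift [-2.3  0.7 33.4] rv [-0.0244  0.0006  0.0084]
```

>>> servo_tool(motion=[[70, -2, 0, 22, -0.024, 0, 0.008], [70, 0, 0, 11, 0, 0, 0], [70, 0, 0, 0, 0, 0, 0]])

```text
time: 2.35
tool_pos: [443.1, 14.2, 119.4]
tcp_rot: [179.9, 0.1, 159.8]
ft_force: [0.4, 0.2, -0.2]
finger_gap: 70.2
```

```bash
python3 - <<'E'
from h import *
step([443,12,117],69.5)
im=snapshot("wrist");cv2.imwrite("pics/w2.png",im)
E
```

```text
t 2.35 tcp [443.1  14.2 119.4] [1.799e+02 1.000e-01 1.598e+02] gap 70.2 F [ 0.4  0.2 -0.2] shift [-0.6 -2.1  2.4] rv [0.001  0.0025 0.0048]
```

View pics/w2.png

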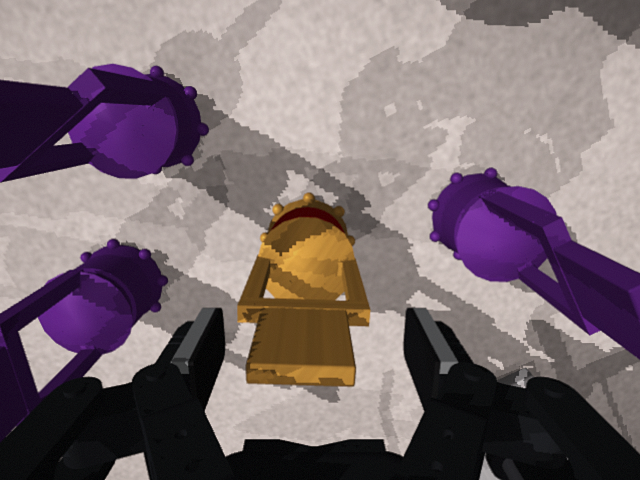

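>>> servo_tool(motion=[[70, 0, -4, 2, 0, 0, 0], [30, 0, 0, 0, 0, 0, 0], [30, 0, 0, 0, 0, 0, 0], [30, 0, 0, 0, 0, 0, 0], [30, 0, 0, 0, 0, 0, 0]], force=35)

```text
time: 2.9
tool_pos: [444.7, 10.3, 122.7]
tcp_rot: [179.9, 0.6, 159.9]
ft_force: [-0.0, 0.1, -1.5]
finger_gap: 35.5
```

>>> servo_tool(motion=[[30, 0, 0, -15, 0, 0, 0], [30, 0, 0, -35, 0, 0, 0], [30, 0, 0, -40, 0, 0, 0], [30, 0, 0, -35, 0, 0, 0], [30, -20, -7, -15, 0, 0, 0], [30, -35, -11, 0, 0, 0, 0], [30, -40, -12, 0, 0, 0, 0], [30, -35, -11, 0, 0, 0, 0], [30, -20, -7, 0, 0, 0, -0.07], [30, 0, 0, 0, 0, 0, -0.07]])

```text
time: 3.9
tool_pos: [570.2, -89.2, 266.4]
tcp_rot: [180.0, 0.3, 168.1]
ft_force: [-0.4, 0.8, -2.2]
finger_gap: 35.4
```

```bash
python3 - <<'E'
from h import *
step([580,-93,262],78)
im=snapshot("scene");cv2.imwrite("pics/s3.png",im)
it=snapshot("top");cv2.imwrite("pics/t3.png",it)
A=cv2.resize(im[120:360,160:340],None,fx=2.4,fy=2.4,interpolation=2)
B=cv2.resize(it[90:282,300:435],None,fx=3,fy=3,interpolation=2)[:576,:368]
o=np.zeros((600,800,3),np.uint8);o[:A.shape[0],:A.shape[1]]=A;o[:B.shape[0],432:432+B.shape[1]]=B
cv2.imwrite("pics/c3.png",o)
E
```

```text
t 3.9 tcp [570.2 -89.2 266.4] [180.    0.3 168.1] gap 35.4 F [-0.4  0.8 -2.2] shift [-10.3  -1.7   4.4] rv [0.0004 0.0053 0.0026]
```

View pics/c3.png

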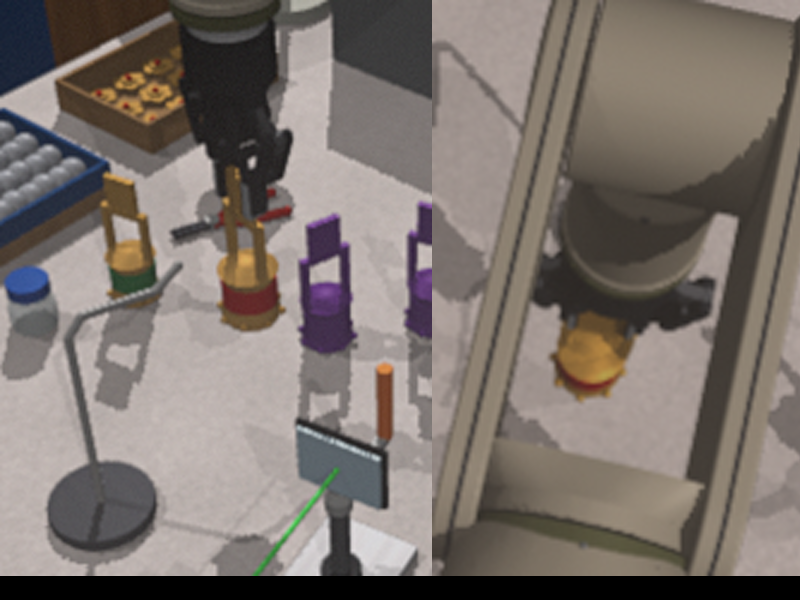

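```bash
python3 - <<'E'
from h import *
C=lambda u,v:np.array((160+u/2.4,120+v/2.4))
print("tabtop",proj("scene",[(570.2,-89.2,298)]),C(233,170))
print("band",proj("scene",[(570.2,-89.2,175)]),C(249,286),"barbottom",proj("scene",[(570.2,-89.2,250)]),C(243,226))
hk=[659,-110.3,np.radians(-12.18)]
L=[(-26,0,230),(-12,0,221),(0,0,215),(35,0,220),(70,0,226),(85,0,215),(85,0,120),(85,0,8)]
print((proj("scene",world(hk,L))-[160,120])*2.4)
print((proj("top",world(hk,L))-[230,90])*4.4)
for dq in((5,0,0),(0,5,0),(0,0,.1)):print(dq,proj("scene",world(np.add(hk,dq),L[:1]))-proj("scene",world(hk,L[:1])),proj("top",world(np.add(hk,dq),L[:1]))-proj("top",world(hk,L[:1])))
E
```

```text
tabtop [[258.72072574 192.48717769]] [257.08333333 190.83333333]
band [[262.75458307 239.62176402]] [263.75       239.16666667] barbottom [[260.35670856 211.63120183]] [261.25       214.16666667]
[[177.85210896 266.25198776]
 [164.90895266 280.9360548 ]
 [153.57260725 291.98810432]
 [116.87425499 304.02210269]
 [ 78.65281465 315.57003997]
 [ 64.37917368 333.24737951]
 [ 81.21393986 416.1439067 ]
 [ 98.99593489 503.37572554]]
[[573.45028562 373.74207487]
 [576.362744   354.84174447]
 [579.16334635 337.82672524]
 [591.89851181 273.73815833]
 [604.83872327 209.030648  ]
 [607.23764835 192.11242974]
 [587.21287904 260.86290407]
 [567.34671751 329.08998297]]
(5, 0, 0) [[-1.76235675  1.17634635]] [[-0.06886375 -2.05969885]]
(0, 5, 0) [[1.71743523 0.94185951]] [[-2.16069339  0.02137734]]
(0, 0, 0.1) [[-0.73013786 -0.57999218]] [[1.11413254 0.16246172]]
```

>>> servo_tool(motion=[[30, -12, -4, 4, 0, 0, 0], [30, -18, -2, 2, 0, 0, 0], [30, -16, 0, 0, 0, 0, 0], [30, -4, 0, 0, 0, 0, 0], [30, 0, 0, 0, 0, 0, 0]])

```text
time: 4.5
tool_pos: [615.9, -102.4, 259.4]
tcp_rot: [179.9, 0.1, 167.6]
ft_force: [0.1, -0.2, -1.8]
finger_gap: 35.5
```

```bash
python3 - <<'E'
from h import *
step([656,-113,260],80)
im=snapshot("scene");w=snapshot("wrist")
A=cv2.resize(im[150:310,170:290],None,fx=3.3,fy=3.3,interpolation=2)
B=cv2.resize(w,(400,300))
o=np.zeros((600,800,3),np.uint8);o[:A.shape[0],:A.shape[1]]=A;o[:300,400:]=B
cv2.imwrite("pics/c4.png",o)
E
```

```text
t 4.5 tcp [ 615.9 -102.4  259.4] [1.799e+02 1.000e-01 1.676e+02] gap 35.5 F [ 0.1 -0.2 -1.8] shift [-41.5  -1.8  -0.6] rv [ 0.0016  0.001  -0.0418]
```

View pics/c4.png

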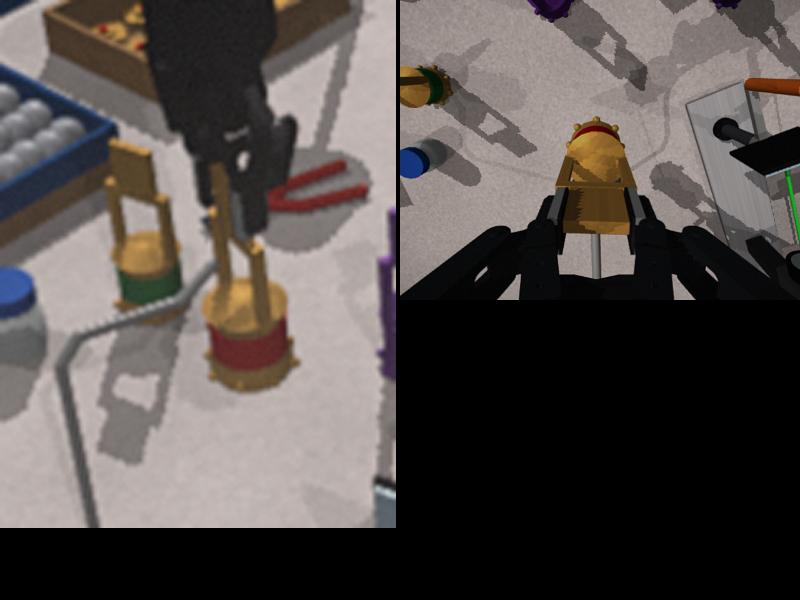

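>>> servo_tool(motion=[[30, -12, -1, 0, 0, 0, -0.02], [30, -14, -1, 0, 0, 0, -0.02], [30, -12, 0, 0, 0, 0, 0], [30, -5, 0, 0, 0, 0, 0], [30, 0, 0, 0, 0, 0, 0]])

```text
time: 5.1
tool_pos: [655.7, -111.3, 261.3]
tcp_rot: [179.9, 0.1, 170.0]
ft_force: [-0.1, 1.2, -2.0]
finger_gap: 35.3
```

```bash
python3 - <<'E'
from h import *
step([656,-113,235],80)
im=snapshot("scene");w=snapshot("wrist")
A=cv2.resize(im[150:310,170:290],None,fx=3.3,fy=3.3,interpolation=2)
B=cv2.resize(w[160:480,120:520],None,fx=1,fy=1)
o=np.zeros((600,800,3),np.uint8);o[:A.shape[0],:A.shape[1]]=A;o[:320,400:]=B
cv2.imwrite("pics/c5.png",o)
E
```

```text
t 5.1 tcp [ 655.7 -111.3  261.3] [1.799e+02 1.000e-01 1.700e+02] gap 35.3 F [-0.1  1.2 -2. ] shift [-0.5 -1.7 26.3] rv [ 0.0016  0.0012 -0.0007]
```

View pics/c5.png

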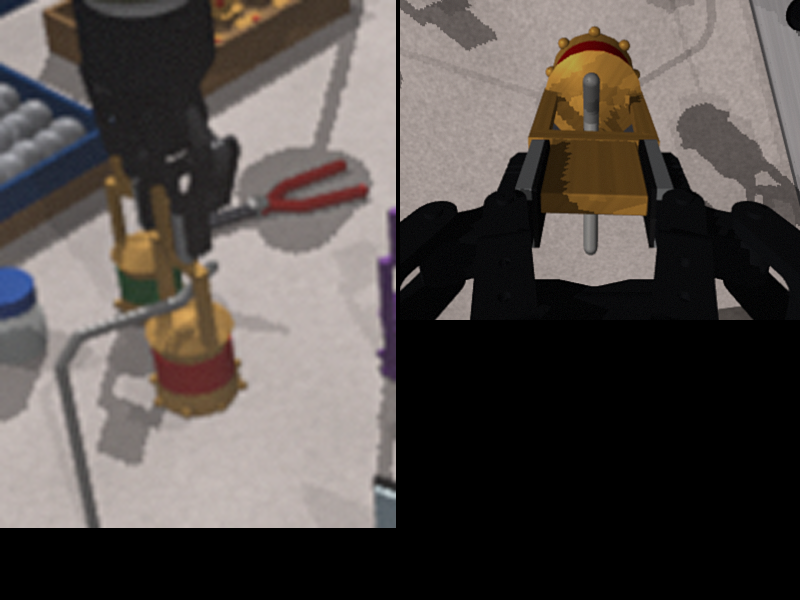

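>>> servo_tool(motion=[[30, -1, -1, 8, 0, 0, 0], [30, -1, 0, 8, 0, 0, 0], [30, 0, 0, 4, 0, 0, 0], [30, 0, 0, 2, 0, 0, 0], [30, 0, 0, 0, 0, 0, 0]])

```text
time: 5.7
tool_pos: [656.5, -112.4, 238.4]
tcp_rot: [179.9, 0.1, 170.0]
ft_force: [0.3, 0.3, 0.4]
finger_gap: 35.3
```

>>> servo_tool(motion=[[30, 0, 0, 2, 0, 0, 0], [30, 0, 0, 0, 0, 0, 0]])

```text
time: 5.9
tool_pos: [657.3, -112.6, 238.1]
tcp_rot: [179.9, 0.3, 170.0]
ft_force: [0.3, -0.2, -0.6]
finger_gap: 35.2
```

>>> servo_tool(motion=[[30, 0, 0, 2, 0, 0, 0], [30, 0, 0, 2, 0, 0, 0], [30, 0, 0, 0, 0, 0, 0]])

```text
time: 6.2
tool_pos: [658.8, -112.9, 237.1]
tcp_rot: [179.9, 0.6, 170.0]
ft_force: [1.6, -1.4, -1.2]
finger_gap: 35.2
```

>>> servo_tool(motion=[[30, 0, 0, 4, 0, 0, 0], [30, 0, 0, 0, 0, 0, 0]])

```text
time: 6.4
tool_pos: [660.2, -113.2, 236.0]
tcp_rot: [180.0, 0.9, 170.0]
ft_force: [0.0, 0.5, -1.8]
finger_gap: 35.3
```

```bash
python3 - <<'E'
from h import *
F=[]
for i in range(6):
    snapshot("wrist"); s=sense();F.append(np.r_[s["ft_force"],s["tool_pos"]])
print(np.mean(F,0).round(2));print(np.round(F,1))
E
```

```text
[ 1.4800e+00 -1.0000e-01  3.8000e+00  6.6021e+02 -1.1323e+02  2.3586e+02]
[[ 9.000e-01  0.000e+00  2.400e+00  6.602e+02 -1.132e+02  2.360e+02]
 [ 1.200e+00 -1.000e+00  4.100e+00  6.602e+02 -1.132e+02  2.359e+02]
 [ 2.400e+00  1.000e-01  3.800e+00  6.602e+02 -1.132e+02  2.358e+02]
 [ 1.700e+00 -0.000e+00  4.300e+00  6.602e+02 -1.132e+02  2.358e+02]
 [ 1.500e+00 -2.000e-01  3.400e+00  6.602e+02 -1.132e+02  2.358e+02]
 [ 1.100e+00  5.000e-01  4.800e+00  6.602e+02 -1.132e+02  2.358e+02]]
```

```bash
python3 - <<'E'
from h import *
step([657.5,-113,236.5],80)
E
```

```text
t 6.7 tcp [ 660.2 -113.2  235.8] [180.    0.9 170. ] gap 35.2 F [1.1 0.5 4.8] shift [ 2.7 -0.3 -0.8] rv [ 0.0007  0.0154 -0.0007]
```

>>> servo_tool(motion=[[30, 2, 0, -1, 0, 0.015, 0], [30, 0, 0, 0, 0, 0, 0], [38, 0, 0, 0, 0, 0, 0], [38, 0, 0, 0, 0, 0, 0]])

```text
time: 7.1
tool_pos: [657.3, -112.7, 235.2]
tcp_rot: [180.0, -0.2, 170.0]
ft_force: [1.0, 0.6, -0.1]
finger_gap: 37.8
```

>>> servo_tool(motion=[[44, 0, 0, 0, 0, 0, 0], [60, 0, 0, 0, 0, 0, 0], [60, 0, 0, 0, 0, 0, 0], [60, 0, 0, 0, 0, 0, 0], [60, 0, 0, 0, 0, 0, 0]])

```text
time: 7.6
tool_pos: [655.8, -112.4, 232.8]
tcp_rot: [179.9, -0.5, 170.0]
ft_force: [-0.3, 0.2, -0.3]
finger_gap: 60.1
```

```bash
python3 - <<'E'
from h import *
step([657.5,-113,300],80)
for i in range(3):
    im=snapshot("scene")[180:300,190:260].astype(int);m=(im[...,2]>100)&(im[...,1]<60)&(im[...,0]<60);v,u=np.nonzero(m);print(u.mean()+190,v.mean()+180,m.sum())
w=snapshot("wrist")
A=cv2.resize(snapshot("scene")[150:310,170:290],None,fx=3.3,fy=3.3,interpolation=2)
o=np.zeros((600,800,3),np.uint8);o[:A.shape[0],:A.shape[1]]=A;o[:320,400:]=w[160:480,120:520]
cv2.imwrite("pics/c6.png",o)
E
```

```text
t 7.6 tcp [ 655.8 -112.4  232.8] [179.9  -0.5 170. ] gap 60.1 F [-0.3  0.2 -0.3] shift [ -1.2  -0.3 -67.2] rv [ 0.0011 -0.0084 -0.0008]
246.73913043478262 225.65217391304347 46
245.34 228.5 50
246.08510638297872 226.87234042553192 47
```

View pics/c6.png

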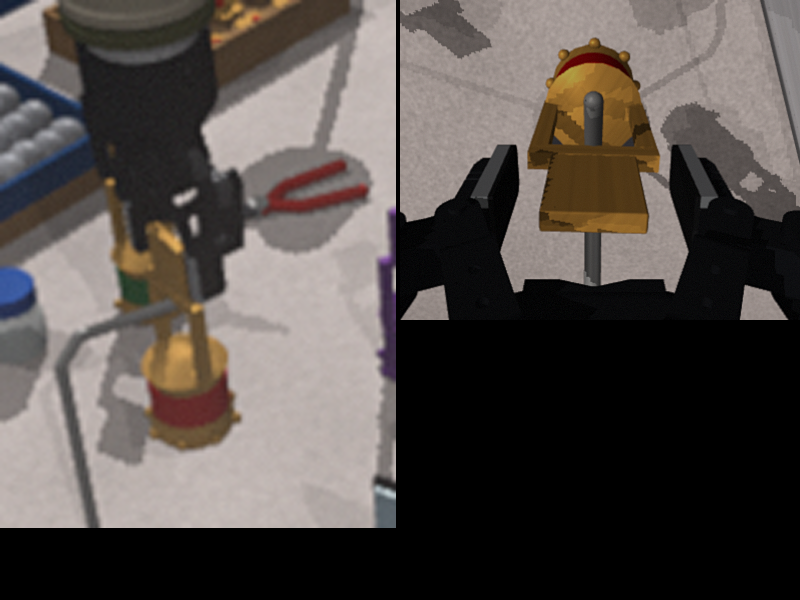

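>>> servo_tool(motion=[[60, 0, 0, -15, 0, 0, 0], [60, 0, 0, -30, 0, 0, 0], [60, 0, 0, -40, 0, 0, 0], [60, 5, 0, -20, 0, -0.008, 0], [45, 16, 30, 0, 0, 0, 0], [45, 20, 36, 0, 0, 0, 0], [45, 20, 36, 0, 0, 0, 0], [45, 20, 36, 0, 0, 0, 0], [45, 14, 26, 0, 0, 0, 0], [45, 0, 0, 0, 0, 0, 0]])

```text
time: 8.85
tool_pos: [588.8, 69.9, 349.7]
tcp_rot: [179.8, 0.5, 169.7]
ft_force: [-0.5, 0.4, 0.1]
finger_gap: 45.1
```

```bash
python3 - <<'E'
from h import *
pos=[]
for i in range(6):
    im=snapshot("scene");t=snapshot("top")
    r=im[225:310,190:270].astype(int);m=(r[...,2]>60)&(r[...,2]>2.2*r[...,1])&(r[...,2]>2*r[...,0]);v,u=np.nonzero(m)
    pos.append((u.mean()+190,v.mean()+225,m.sum()))
print(np.round(pos,2))
cv2.imwrite("pics/s7.png",im);cv2.imwrite("pics/t7.png",t)
f=lambda X:np.r_[proj("scene",X)[0]-S(448,264),proj("top",X)[0]-T(222,480)]
r=least_squares(f,[586,84,190]);print(r.x,r.fun)
r=least_squares(lambda x:f([*x,190]),[586,84]);print(r.x,r.fun)
# orange pin in wrist
s=sense();w=snapshot("wrist");h=cv2.cvtColor(w,cv2.COLOR_BGR2HSV);m=cv2.inRange(h,(5,170,60),(16,255,255))
n,l,st,c=cv2.connectedComponentsWithStats(m);k=[(st[i].tolist()) for i in range(1,n) if st[i,4]>60];print(k)
print(wproj([[586,84,190],[586,84,110]],s))
step([586,84,230],80);cv2.imwrite("pics/w7.png",w)
E
```

```text
[[224.97 273.8   79.  ]
 [225.32 273.35  84.  ]
 [224.73 273.6   70.  ]
 [224.87 273.25  75.  ]
 [224.95 273.55  75.  ]
 [224.9  273.56  79.  ]]
[589.35254413  83.99057198 186.51792219] [-0.62357785 -0.08851674 -0.62403047  0.42876461]
[590.03664241  84.75102375] [-0.54533129 -1.04293677 -1.04137608 -0.26191045]
[[325, 188, 19, 34, 452]]
[[334.3979095  209.24987883]
 [330.18570813 189.91124258]]
t 9.5 tcp [590.1  66.  348.4] [179.9   0.5 169.5] gap 45.0 F [ 0.3 -0.3 -0.1] shift [  8.2  16.7 118.4] rv [ 0.0016  0.0079 -0.0092]
```

>>> servo_tool(motion=[[45, 4, 18, 20, 0, 0, 0], [45, 0, 0, 35, 0, 0, 0], [45, 0, 0, 35, 0, 0, 0], [45, 0, 0, 15, 0, 0, 0], [45, 0, 0, 0, 0, 0, 0]])

```text
time: 10.0
tool_pos: [591.8, 84.6, 242.5]
tcp_rot: [179.8, 0.7, 169.4]
ft_force: [-0.1, 0.1, 0.8]
finger_gap: 45.1
```

```bash
python3 - <<'E'
from h import *
s=sense();w=snapshot("wrist");h=cv2.cvtColor(w,cv2.COLOR_BGR2HSV);m=cv2.inRange(h,(5,170,60),(16,255,255))
n,l,st,c=cv2.connectedComponentsWithStats(m);print([(st[i].tolist()) for i in range(1,n) if st[i,4]>60])
print(wproj([[589.5,84.5,190],[589.5,84.5,110],[589.5,91.5,190],[589.5,77.5,190]],s))
step([589.5,84.5,152],80)
E
```

```text
[[300, 216, 24, 60, 1172]]
[[311.36115821 265.25214645]
 [311.70251171 223.82002175]
 [324.28166926 262.99593867]
 [298.48877245 267.50045547]]
t 10.05 tcp [592.2  84.6 243.8] [179.8   0.8 169.4] gap 45.1 F [0.3 0.4 0.4] shift [ 3.8 -0.9 91.7] rv [ 0.0029  0.0134 -0.0102]
```

>>> servo_tool(motion=[[45, 2, 0, 25, 0, 0.013, -0.01], [45, 1, 0, 35, 0, 0, 0], [45, 0, 0, 25, 0, 0, 0], [45, 0, 0, 7, 0, 0, 0], [45, 0, 0, 0, 0, 0, 0]])

```text
time: 10.55
tool_pos: [597.0, 85.2, 162.2]
tcp_rot: [179.6, 1.0, 170.0]
ft_force: [0.8, -0.6, 0.7]
finger_gap: 45.2
```

```bash
python3 - <<'E'
from h import *
step([589.5,84.5,152],80)
E
```

```text
t 10.55 tcp [597.   85.2 162.2] [179.6   1.  170. ] gap 45.2 F [ 0.8 -0.6  0.7] shift [ 7.4 -2.1 10. ] rv [ 0.0067  0.0168 -0.0005]
```

>>> servo_tool(motion=[[45, 7, -2, 6, 0.006, 0.017, 0], [45, 0, 0, 4, 0, 0, 0], [45, 0, 0, 0, 0, 0, 0]])

```text
time: 10.85
tool_pos: [592.3, 84.4, 157.2]
tcp_rot: [179.9, 0.3, 170.0]
ft_force: [0.6, 0.1, 0.9]
finger_gap: 44.9
```

```bash
python3 - <<'E'
from h import *
step([589.5,84.5,152],80)
E
```

```text
t 10.85 tcp [592.3  84.4 157.2] [179.9   0.3 170. ] gap 44.9 F [0.6 0.1 0.9] shift [ 2.8 -0.5  5.2] rv [ 0.0019  0.0055 -0.0007]
```

>>> servo_tool(motion=[[45, 3, 0, 5, 0, 0.005, 0], [10, 0, 0, 0, 0, 0, 0], [10, 0, 0, 0, 0, 0, 0], [10, 0, 0, 0, 0, 0, 0], [10, 0, 0, 0, 0, 0, 0]], force=25)

```text
time: 11.35
tool_pos: [590.1, 85.1, 153.6]
tcp_rot: [179.9, 0.2, 170.0]
ft_force: [0.4, 0.7, -0.3]
finger_gap: 13.0
```

```bash
cat > beam.py <<'E'
from h import *
def plane(n,px,z=144.):
    p=P[n];K=np.array([[p["fx"],0,p["cx"]],[0,p["fy"],p["cy"]],[0,0,1]])
    d=cv2.undistortPoints(np.array(px,float).reshape(-1,1,2),K,p["D"])[:,0]
    r=np.c_[d,np.ones(len(d))]@p["R"];c=-p["R"].T@p["t"];return c+r*((z-c[2])/r[:,2])[:,None]
def beam(n,save=None):
    im=snapshot(n);h=cv2.cvtColor(im,cv2.COLOR_BGR2HSV);m=cv2.inRange(h,(50,150,80),(72,255,255))
    if save:cv2.imwrite(save,im)
    v,u=np.nonzero(m);X=plane(n,np.c_[u,v]);return X[:,:2],np.c_[u,v]
if __name__=="__main__":
    step([589.5,84.5,152],80)
    for n in("scene","top"):
        X,px=beam(n,f"pics/b_{n}.png");vx,vy,x,y=cv2.fitLine(X.astype(np.float32),cv2.DIST_HUBER,0,.01,.01).ravel()
        print(n,len(X),"ang",np.degrees(np.arctan2(vy,vx)),"pt",x,y,"ext",X.min(0),X.max(0),"px",px.min(0),px.max(0))
E
python3 beam.py
```

```text
t 11.35 tcp [590.1  85.1 153.6] [179.9   0.2 170. ] gap 13.0 F [ 0.4  0.7 -0.3] shift [ 0.5 -0.7  1.6] rv [ 0.0023  0.0027 -0.0006]
scene 110 ang 9.750183 pt 755.47034 114.00186 ext [670.58365188  98.86154351] [811.55310668 124.83231092] px [257 316] [299 369]Traceback (most recent call last):
  File "beam.py", line 13, in <module>
    X,px=beam(n,f"pics/b_{n}.png");vx,vy,x,y=cv2.fitLine(X.astype(np.float32),cv2.DIST_HUBER,0,.01,.01).ravel()
         ~~~~^^^^^^^^^^^^^^^^^^^^^
  File "beam.py", line 9, in beam
    v,u=np.nonzero(m);X=plane(n,np.c_[u,v]);return X[:,:2],np.c_[u,v]
                        ~~~~~^^^^^^^^^^^^^^
  File "beam.py", line 4, in plane
    d=cv2.undistortPoints(np.array(px,float).reshape(-1,1,2),K,p["D"])[:,0]
      ~~~~~~~~~~~~~~~~~~~^^^^^^^^^^^^^^^^^^^^^^^^^^^^^^^^^^^^^^^^^^^^^
cv2.error: OpenCV(4.12.0) /io/opencv/modules/calib3d/src/undistort.dispatch.cpp:347: error: (-215:Assertion failed) CV_IS_MAT(_src) && CV_IS_MAT(_dst) && (_src->rows == 1 || _src->cols == 1) && (_dst->rows == 1 || _dst->cols == 1) && _src->cols + _src->rows - 1 == _dst->rows + _dst->cols - 1 && (CV_MAT_TYPE(_src->type) == CV_32FC2 || CV_MAT_TYPE(_src->type) == CV_64FC2) && (CV_MAT_TYPE(_dst->type) == CV_32FC2 || CV_MAT_TYPE(_dst->type) == CV_64FC2) in function 'cvUndistortPointsInternal'
```

>>> servo_tool(motion=[[10, 3, 10, 0, 0, 0, 0], [10, 2, 12, 0, 0, 0, 0], [10, 0, 12, 0, 0, 0, 0], [10, -2, 12, 0, 0, 0, 0], [10, 0, 0, 0, 0, 0, 0]])

```text
time: 11.95
tool_pos: [592.2, 129.1, 153.5]
tcp_rot: [-179.7, -0.2, 169.7]
ft_force: [0.2, -4.0, 1.1]
finger_gap: 13.3
```

```bash
sed -i 's/for n in("scene","top")/for n in("scene",)/;s/\[589.5,84.5,152\]/[609.2,152.4,153]/' beam.py; python3 beam.py; python3 -c "
from h import *
print(proj('scene',[[656.5,-113,144]]),proj('top',[[656.5,-113,144]]))"
```

```text
t 11.95 tcp [592.2 129.1 153.5] [-179.7   -0.2  169.7] gap 13.3 F [ 0.2 -4.   1.1] shift [-12.5  25.9   0.3] rv [-0.005  -0.0035 -0.005 ]
scene 63 ang 13.937502 pt 754.6817 113.16842 ext [668.58601173 -66.79245618] [808.88204715 124.69569334] px [197 310] [299 368]
[[227.6637628  266.41735433]] [[359.61109705 177.76381537]]
```

>>> servo_tool(motion=[[10, -3, 9, 0, 0, 0, 0], [10, -4, 8, 0, 0, 0, 0], [10, -4, 6, 0, 0, 0, 0], [10, 0, 0, 0, 0, 0, 0]])

```text
time: 12.4
tool_pos: [604.7, 147.6, 153.4]
tcp_rot: [-179.5, -0.5, 169.6]
ft_force: [-1.0, -3.3, 1.6]
finger_gap: 13.1
```

```bash
cat >> beam.py <<'E'
    d=px-np.array([299,316]);a=np.degrees(np.arctan2(d[:,1],d[:,0]))
    r=np.hypot(*d.T)>12;inc=np.median(a[r&(d[:,1]>20)]) ;k=r&(np.abs(a-inc)>12)
    print("inc",inc,"refl n",k.sum(),"px",px[k][::max(1,k.sum()//8)].tolist());Y=X[k]
    print("world",Y[::max(1,len(Y)//6)].round(0).tolist(),"dir from pivot",np.degrees(np.arctan2(Y[:,1]-99.2,Y[:,0]-669)).round(1)[::max(1,len(Y)//10)])
E
python3 beam.py
python3 - <<'E'
import cv2,numpy as np
im=cv2.imread('pics/b_scene.png');
cv2.imwrite('pics/c8.png',cv2.resize(im[200:350,170:330],None,fx=4,fy=4,interpolation=2))
r=im[225:310,190:270].astype(int);m=(r[...,2]>60)&(r[...,2]>2.2*r[...,1])&(r[...,2]>2*r[...,0]);v,u=np.nonzero(m);print(u.mean()+190,v.mean()+225,u.min()+190,u.max()+190,v.min()+225,v.max()+225,m.sum())
E
```

```text
t 12.4 tcp [604.7 147.6 153.4] [-179.5   -0.5  169.6] gap 13.1 F [-1.  -3.3  1.6] shift [-3.5  5.5  0.4] rv [-0.0079 -0.0091 -0.0068]
scene 47 ang 19.575968 pt 746.7612 109.22061 ext [ 666.99320165 -164.04038506] [808.88204715 124.69569334] px [202 263] [297 368]
inc 127.30394827798344 refl n 8 px [[202, 263], [236, 281], [262, 295], [275, 302], [277, 303], [279, 304], [281, 305], [289, 309]]
world [[683.0, -164.0], [677.0, -67.0], [673.0, 4.0], [672.0, 37.0], [671.0, 42.0], [671.0, 47.0], [670.0, 52.0], [669.0, 72.0]] dir from pivot [-86.9 -87.1 -87.3 -87.6 -87.8 -88.  -88.4 -90.7]
224.82051282051282 273.03846153846155 216 237 266 278 78
```

>>> servo_tool(motion=[[10, -3, 5, 0, -0.004, 0, 0], [10, 0, 1, 0, 0, 0, 0], [10, 0, 0, 0, 0, 0, 0]])

```text
time: 12.75
tool_pos: [607.9, 150.9, 153.5]
tcp_rot: [-179.7, -0.6, 169.5]
ft_force: [-3.7, -2.1, 2.7]
finger_gap: 13.4
```

```bash
sed -i 's/(50,150,80),(72,255,255)/(45,110,60),(75,255,255)/' beam.py; python3 beam.py
python3 - <<'E'
import sys;sys.path.insert(0,'.')
from h import *
c=np.array([656.5,-113,144]);d=np.array([669,99.2,144])-c;d/=np.linalg.norm(d)
print("entry",proj("scene",[c+25.5*d,c,c-25.5*d]))
th=np.linspace(0,6.28,60)
for z in(132,156):
    q=proj("scene",np.c_[c[0]+25.5*np.cos(th),c[1]+25.5*np.sin(th),0*th+z]);print(z,q.min(0),q.max(0))
im=cv2.imread('pics/b_scene.png');
A=cv2.resize(im[230:300,190:300],None,fx=7,fy=7,interpolation=0);cv2.imwrite('pics/c8.png',A)
for v in range(262,284,2):print(v,[tuple(int(k) for k in im[v,u]) for u in range(208,246,3)])
E
```

```text
t 12.75 tcp [607.9 150.9 153.5] [-179.7   -0.6  169.5] gap 13.4 F [-3.7 -2.1  2.7] shift [-1.   1.7  0.4] rv [-0.0052 -0.0101 -0.0082]
scene 219 ang 71.08288 pt 684.03723 15.747894 ext [ 652.65257523 -195.13456601] [813.1199779  126.33286329] px [203 250] [300 370]
inc 127.23483398157467 refl n 100 px [[203, 250], [210, 256], [240, 274], [244, 278], [253, 284], [262, 290], [271, 296], [279, 301], [288, 307]]
world [[653.0, -195.0], [655.0, -160.0], [659.0, -68.0], [662.0, -33.0], [663.0, 2.0], [664.0, 33.0], [666.0, 66.0]] dir from pivot [-93.2 -92.8 -93.7 -92.6 -93.1 -92.9 -93.3 -92.9 -94.1 -95.7]
entry [[235.57223    271.82546693]
 [227.6637628  266.41735433]
 [219.93424924 261.1304025 ]]
132 [216.25416755 262.73545734] [240.2202584  278.72248069]
156 [214.89213813 254.36033362] [239.17252245 270.26956088]
262 [(109, 112, 118), (106, 108, 113), (74, 132, 171), (66, 107, 139), (79, 132, 170), (76, 131, 169), (75, 125, 161), (61, 95, 120), (53, 76, 95), (70, 117, 150), (95, 101, 154), (173, 177, 185), (175, 178, 188)]
264 [(164, 168, 176), (140, 142, 149), (100, 130, 163), (68, 114, 
[... 1294 characters left out ...]
00), (41, 43, 95), (44, 44, 92), (52, 72, 82), (58, 158, 62), (165, 182, 175)]
278 [(108, 110, 117), (106, 108, 115), (107, 108, 114), (52, 81, 100), (47, 60, 98), (43, 45, 97), (47, 48, 103), (43, 45, 99), (47, 60, 97), (56, 78, 99), (51, 73, 92), (129, 134, 145), (81, 175, 79)]
280 [(118, 120, 128), (103, 105, 111), (106, 109, 114), (57, 91, 116), (57, 85, 107), (54, 80, 104), (56, 79, 104), (57, 84, 107), (57, 86, 107), (51, 74, 92), (51, 73, 91), (181, 183, 193), (166, 170, 179)]
282 [(114, 117, 123), (106, 109, 115), (127, 127, 134), (65, 90, 112), (55, 84, 106), (57, 85, 107), (59, 85, 106), (58, 85, 107), (55, 83, 104), (55, 89, 113), (131, 139, 148), (172, 177, 184), (176, 177, 189)]
```

View pics/c8.png

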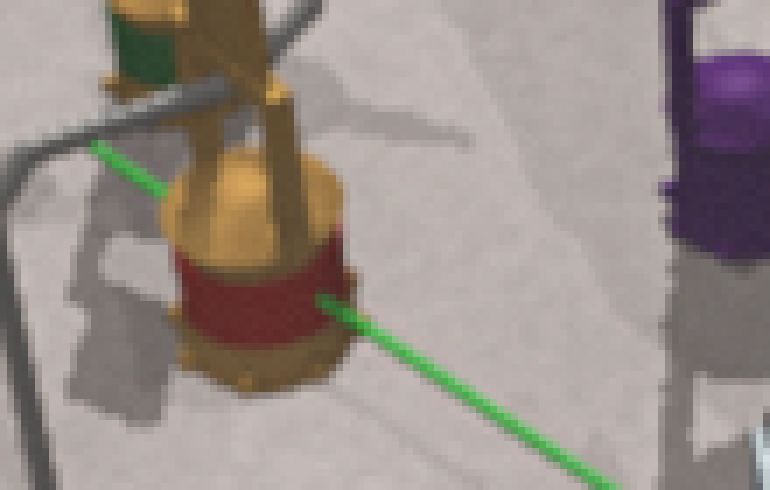

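>>> servo_tool(motion=[[10, 0, 0, 0, 0, 0, 0], [10, 0, 0, 0, 0, 0, 0]])

```text
time: 13.0
tool_pos: [607.6, 150.6, 153.5]
tcp_rot: [-179.7, -0.6, 169.5]
ft_force: [-1.9, -2.3, 1.9]
finger_gap: 13.1
```

```bash
for i in 1 2; do python3 beam.py|grep -v "^inc\|^scene"; python3 -c "
from bench import *
for i in range(8): snapshot('scene')"; done
python3 - <<'E'
import sys;sys.path.insert(0,'.')
from beam import *
X,px=beam("scene");k=(X[:,1]<70);vx,vy,x,y=cv2.fitLine(X[k].astype(np.float32),cv2.DIST_HUBER,0,.01,.01).ravel()
print("x at y=-113",x+vx/vy*(-113-y),"x at 99",x+vx/vy*(99-y))
E
```

```text
t 13.0 tcp [607.6 150.6 153.5] [-179.7   -0.6  169.5] gap 13.1 F [-1.9 -2.3  1.9] shift [-1.2  2.   0.5] rv [-0.005  -0.0101 -0.0082]
world [[656.0, -194.0], [656.0, -162.0], [662.0, -67.0], [663.0, -29.0], [663.0, 8.0], [666.0, 40.0], [668.0, 68.0]] dir from pivot [-92.5 -92.5 -92.8 -92.6 -93.1 -92.3 -93.6 -93.4 -94.6 -93.1 -95.5]
t 13.45 tcp [607.7 150.7 153.4] [-179.7   -0.6  169.5] gap 13.0 F [-2.2 -2.6  1.6] shift [-1.2  1.9  0.4] rv [-0.0051 -0.0102 -0.0082]
world [[656.0, -188.0], [661.0, -86.0], [662.0, -67.0], [662.0, -33.0], [663.0, 2.0], [666.0, 35.0], [666.0, 66.0]] dir from pivot [-92.6 -92.3 -92.6 -93.5 -92.3 -93.5 -93.3 -93.9 -92.4 -95.7 -97.3]
x at y=-113 658.9994 x at 99 667.6158
```

>>> servo_tool(motion=[[10, -0.5, 0.8, 0, 0, 0, 0]])

```text
time: 14.05
tool_pos: [608.3, 151.4, 153.5]
tcp_rot: [-179.7, -0.6, 169.5]
ft_force: [-3.4, -3.0, 2.3]
finger_gap: 13.5
```

```bash
python3 - <<'E'
import sys;sys.path.insert(0,'.')
from beam import *
for i in range(24):
    X,px=beam("scene");k=(X[:,1]<70);vx,vy,x,y=cv2.fitLine(X[k].astype(np.float32),cv2.DIST_HUBER,0,.01,.01).ravel()
    if i%5==3:
        print("x at y=-113",x+vx/vy*(-113-y));step([607,150,153])
        im=snapshot("scene");r=im[225:310,190:270].astype(int);m=(r[...,2]>60)&(r[...,2]>1.8*r[...,1])&(r[...,2]>1.7*r[...,0]);v,u=np.nonzero(m);print(u.mean()+190,v.mean()+225,u.min()+190,u.max()+190)
E
```

```text
x at y=-113 654.52594
t 14.25 tcp [608.3 151.4 153.4] [-179.7   -0.6  169.5] gap 13.3 F [-3.9 -2.8  1.8] shift [ 1.  -1.6  0.4] rv None
226.87362637362637 272.95054945054943 215 238
x at y=-113 654.5438
t 14.55 tcp [608.3 151.4 153.4] [-179.7   -0.6  169.5] gap 12.8 F [-3.5 -3.8  1.5] shift [ 1.  -1.7  0.4] rv None
227.02209944751382 273.03314917127074 216 239
x at y=-113 654.44293
t 14.85 tcp [608.3 151.5 153.4] [-179.7   -0.6  169.5] gap 13.3 F [-3.5 -3.4  3.2] shift [ 1.  -1.7  0.5] rv None
226.9398907103825 272.9344262295082 215 239
x at y=-113 654.4312
t 15.15 tcp [608.3 151.4 153.4] [-179.7   -0.6  169.5] gap 13.0 F [-4.1 -3.2  2.2] shift [ 1.  -1.7  0.4] rv None
226.939226519337 273.0055248618785 215 238
x at y=-113 654.44745
t 15.45 tcp [608.3 151.5 153.4] [-179.7   -0.6  169.5] gap 13.1 F [-4.1 -3.2  2.8] shift [ 1.  -1.7  0.5] rv None
227.0054945054945 272.967032967033 216 239
```

>>> servo_tool(motion=[[10, 0, 0, 0, 0, 0, 0]])

```text
time: 15.6
tool_pos: [608.3, 151.4, 153.4]
tcp_rot: [-179.7, -0.6, 169.5]
ft_force: [-4.4, -3.3, 2.9]
finger_gap: 13.5
```

```bash
python3 - <<'E'
from beam import *
for i in range(10):
    X,px=beam("scene");k=(X[:,1]<70);vx,vy,x,y=cv2.fitLine(X[k].astype(np.float32),cv2.DIST_HUBER,0,.01,.01).ravel()
    if i%3==0:print("x at y=-113",x+vx/vy*(-113-y))
step([607,150,153])
E
```

```text
x at y=-113 654.44244
x at y=-113 654.51935
x at y=-113 654.41797
x at y=-113 654.4078
t 16.1 tcp [608.3 151.4 153.4] [-179.7   -0.6  169.5] gap 13.1 F [-3.6 -4.1  2.5] shift [ 1.  -1.6  0.4] rv None
```

>>> servo_tool(motion=[[10, 0.3, -0.4, 0, 0, 0, 0]])

```text
time: 16.2
tool_pos: [608.0, 151.1, 153.4]
tcp_rot: [-179.7, -0.6, 169.5]
ft_force: [-2.4, -3.3, 1.3]
finger_gap: 13.3
```

```bash
python3 - <<'E'
from beam import *
for i in range(12):
    X,px=beam("scene");k=(X[:,1]<70);vx,vy,x,y=cv2.fitLine(X[k].astype(np.float32),cv2.DIST_HUBER,0,.01,.01).ravel()
    if i%3==2:xx=x+vx/vy*(-113-y);print("x at y=-113",xx)
step([607,150,153])
if 654.5<xx<659.5: hand_in();print("handed in")
E
```

```text
x at y=-113 656.6541
x at y=-113 656.60175
x at y=-113 656.7667
x at y=-113 656.6906
t 16.8 tcp [608.  151.1 153.4] [-179.7   -0.6  169.5] gap 13.0 F [-2.3 -3.7  1.8] shift [ 0.8 -1.2  0.4] rv None
the job is handed in; nothing more can be done
handed in
```

I hung the red-banded ornament by its handle on the hook and let it go, then gripped the orange pin and turned the mirror to about -51°. I handed in at 16.8 s, still holding the pin.

- **Ornament:** it hangs still; the band's place in the scene picture stayed within about 0.1 px over the last checks.
- **Beam:** it enters the band about mid-height. In the last readings it crossed the band at x ≈ 656.7 mm, steady, against a band axis I put at about 656.5 to 658 mm, good to roughly 2 mm.
- **Contact forces:** the wrist force I read stayed below about 6 N throughout.
- **Bystanders:** nothing I saw suggested any were touched, but I made no separate final check of their places.
- **One disagreement:** my first estimate of the hook's position differed by a few mm between the scene and top cameras. The wrist picture showed the wire centred in the window before I lowered the ornament onto it. I found no green beam in the top picture, most likely because the arm hid it, so the aim rests on the scene camera and the recorded arm positions.

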